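# Fit a filter cartridge in the kitchen water unit

### The job

Fit the new water filter: first lift the dust cap off the leaning coupler of the filter unit and lay it in the wooden tray, then pull the coupler's sleeve back (away from its mouth, towards the unit) until it stays back by itself, and let go of it. Next take the tall cartridge with the narrow-necked plug from the stand and push it fully home in the coupler, so that its shoulder is flush on the mouth and the sleeve springs all the way forward and locks it. Last, swing the unit's lever all the way over, away from the robot, to open the valve; leave the other cartridge in the stand, the jug and the other things on the counter where they are.

Things in the scene. Friction and masses are not known exactly. Their poses are not given: they have to be found in the camera images.
- mouth (a point): Centre of the coupler's mouth, a steel ring 46 mm across. z axis = coupler axis, pointing out of the mouth, leaning 0.55 rad (31.5 deg) from vertical to the robot's right, in the unit's y-z plane; its y axis is level, along the unit's x. A funnel 40 mm wide narrows within 5 mm to a bore of 30 mm. The plug is home when the cartridge's shoulder lies flush on this ring, its centre at this point.
- unit: White filter unit, fixed, 220 x 220 mm, 50 mm high; x axis away from the robot, y left; origin on the counter 80 mm right of the lever's pivot; the mouth is at (0, -71, 142) mm. With the sleeve forward a locking pawl 7 to 13 mm deep in the bore leaves only 25 mm, so a plug cannot enter; with the sleeve back it is clear. A white block 84 mm square, carries it, its face 78 mm below the mouth.
- sleeve_mid (a point): Middle of the ribbed dark steel sleeve round the coupler, a tube 56 mm in outer diameter and 36 mm long; moves with the sleeve, axes as the mouth. On the coupler's axis, 20 mm behind the mouth when forward, 36 mm when back; the sleeve's lower end is then 24 mm above the white block. It can be gripped round its outside from the mouth's end, fingers along the coupler's axis.
- sleeve (a joint): Sleeve travel away from the mouth: 0 m forward, 0.016 fully back. A toggle spring: 9 N forward at 0, none at 0.011, 4 N backward at 0.016, so past 0.011 it stays back. A plug pushed in meets a trigger 7 mm before home; pushed on with about 8 N it trips the sleeve, which springs fully forward and locks once the plug is within 1 mm of home.
- cap_grip (a point): Grip point of the loose grey dust cap, in the mouth at the start, its z along the coupler's axis. Disc 60 mm across, 6 mm thick; under it a stub 28 mm across, 6 mm long; on top a grip plate 44 mm long (its x), 12 mm thick (its y), 38 mm high. The point is 34 mm above the stub's foot, 22 mm above the disc, 16 mm below the plate's top, 28 mm outside the mouth. 50 g.
- tray_in (a point): Centre of the inner floor of the open wooden tray (130 x 130 mm outside, 22 mm high, walls 5 mm, floor 5 mm above the counter), fixed. Here the cap goes.
- filter_mid (a point): Point on the axis of the new cartridge, the taller one in the stand: white body of 50 mm diameter, domed top, 150 mm long with its plug. z along its axis to its top. The point is 60 mm above the shoulder (foot of the body), 90 mm above the plug's end, 60 mm below the top. It stands upright, plug down 14 mm deep in one of the stand's two 35 mm holes. 0.2 to 0.4 kg.
- filter_shoulder (a point): Centre of the new cartridge's shoulder, the flat lower face of its 50 mm body, 30 mm above the plug's end; axes as the cartridge. The plug below it: a cone from 16 to 28 mm diameter, a collar of 28 mm diameter 9 to 16 mm above its end, and a neck of 19 mm diameter up to the shoulder.
- valve (a joint): Angle of the unit's valve lever: 0 rad leans towards the unit's front (towards the robot), 1.0 rad leans away (open). It stays where it is left (friction 0.06 N m).
- valve_tip (a point): Centre of the black ball (26 mm) at the end of the unit's valve lever, 80 mm from its pivot, on a 10 mm steel rod. The pivot is 72 mm above the counter, on the unit's y axis 80 mm left of its origin (150 mm left of the mouth); the hinge axis is level along the unit's y. At half swing the lever is upright. Push the ball or rod away from the robot.
- spare: The other cartridge, which stays in the stand: short and thick, 58 mm diameter, 90 mm high, flat topped, with a plain foot. Origin at its foot.
- stand: Wooden stand, fixed, 220 x 90 x 18 mm, long along its x axis, with two holes 110 mm apart (55 mm either side of its centre along x). Origin at the centre of its underside.
- jug: Glass jug, 100 mm wide, 165 mm high, under the bent outlet pipe (250 mm high) at the unit's far left corner, behind the lever. Origin at its foot. Not to be disturbed.
- mug: White mug, 80 mm wide, 95 mm high. Origin at its foot. Not to be disturbed.
- sugar_bowl: White bowl, 90 mm wide, 45 mm high. Origin at its foot. Not to be disturbed.
- mill: Dark wooden pepper mill, 56 mm wide, 170 mm high. Origin at its foot. Not to be disturbed.
- spoon: Wooden spoon, 200 mm long, lying on the counter. Not to be disturbed.
- jar: Glass jar with steel lid, 72 mm wide, 110 mm high. Origin at its foot. Not to be disturbed.
There are look-alikes about, which are no part of the job. Leave any green look-alike of the part that bears cap_grip alone.

How it is judged (in metres and radians):
On the way, in this order (a step that is already met when the one before it is completed fails the run):
1. the dust cap lies in the tray, let go (horizontal distance between cap_grip and tray_in below 0.06 m and height (world z) of cap_grip below 0.055 m and contact force between cap and the fingers below 0.3 N), for 0.2 s.
2. the sleeve stays back by itself, let go (value of joint sleeve above 0.013 m and contact force between sleeve and the fingers below 0.3 N), for 0.2 s.
3. the cartridge is home and the sleeve has sprung forward over it (distance between filter_shoulder and mouth below 0.005 m and angle between the z axis of filter_mid and the z axis of mouth, either way round below 0.1 rad and value of joint sleeve below 0.003 m), for 0.2 s.
4. the valve lever is swung over (value of joint valve above 0.85 rad), for 0.2 s.
At the end, for the whole second after the job is handed in: The cap rests in the tray (its grip point within 60 mm of the tray's centre and below 55 mm), the new cartridge's shoulder is within 5 mm of the coupler's mouth and aligned within 0.1 rad, the sleeve is forward (below 3 mm), the lever is over (above 0.85 rad), and all is at rest (all of step 3 and horizontal distance between cap_grip and tray_in below 0.06 m and height (world z) of cap_grip below 0.055 m and linear speed of each of cap, filter below 0.02 m/s and value of joint valve above 0.85 rad); the robot touches nothing.
It fails at once if another thing on the counter, the other cartridge or the jug is moved by more than 30 mm (distance of any of spare, jug, mug, sugar_bowl, mill, spoon, jar from where it was at the start of the episode above 0.03 m).
It also fails if it takes over 72 s, if anything falls off the work surface, if the arm or the gripper's body presses on something with over 40 N, if the wrist force passes 120 N, or if a joint passes its speed limit or range.

### The arm

A 6-joint arm with a two-finger parallel gripper is mounted at the origin on the work surface. World frame = base frame: x ahead of the robot, y to its left, z up, the work surface at z = 0. Lengths are in m, angles in degrees, forces in N, time in s.
With the tool pointing down it reaches from about 0.425 to 0.925 m from the base axis. Payload 12.5 kg.
Tool frame: the origin (TCP) lies between the finger pads; the fingertips stand 11 mm ahead of it and the grasp point (between the pads) lies 8 mm behind it; z points along the fingers, y is the line along which they close (so a half turn about z gives the same grasp; the last joint's range is limited). The gripper opens to 85 mm and grips with 20 to 120 N. Pads are 22 mm wide; open, the fingers measure 114 mm over their backs; the gripper's body (76 mm by 85 mm) begins 54 mm behind the grasp point. The pads swing forward as they close: fully open they stand 13 mm farther back than shut.
Start: joints at [-6.05, 28.126, 89.318, -0, 62.55, -6.05], TCP at [0.625, 0, 0.219] pointing down, gripper open.
Joint ranges: [-177.58, 177.58], [-47.91, 125.51], [2.72, 160], [-65.01, 245.01], [3.68, 167.84], [-153.87, 153.87]. Speed limits (degrees/s): [127.2, 127.2, 159.86, 180, 180, 180].

### API

Orientations are given as [roll, pitch, yaw] about the fixed x, y, z axes, in that order (R = Rz(yaw) Ry(pitch) Rx(roll)).
In Python, from workcell import get_state, viewer, arm gives the robot as it stands. The module is installed in compiled form; this text tells all that it offers.
- The arm moves only by the tool jog_arm, never from a script. Its argument "series" is a list of rows, each a list of 7 numbers: the shift along the tool's x, y, z in m, then the turn, a rotation vector about the tool's x, y, z in degrees, then the closure, from -1 (fully open) to 1 (shut). In form: [[x, y, z, wx, wy, wz, claw], ...]. A call has 1 to 12 rows; each row shifts and turns the commanded pose from where the row before left it, along the tool's axes as they then stand; what a row does not reach is not made up. A row lasts 1/10 s, in which the tool goes at most 50 mm and 8.59 degrees, less where a joint would pass 70% of its speed; a pose out of reach is approached as far as the arm can. A call is refused whole if a number of a shift passes 0.05 or a number of a turn 8.59, either way. A call with a gripper value outside its range is refused whole. The fingers move at their own pace and stop on an object; "grip_force" is the grip in N (left out, the last holds). Time passes only in rows, so rows that do not move let the fingers close. It gives the time, the measured TCP pose, the force, the opening and the grip force at its end, in the units of the state.
- get_state(): the state, without advancing time (a new reading comes with each control period).
- viewer.snapshot(name): name is "scene" or "side" or "wrist"; returns the picture (400x640x3 uint8, red, green, blue); there is no depth.
- viewer.get_calibration(name): a dict with "intrinsics" (3x3 intrinsics, pixels), "k1" (the pictures are not rectified: a ray, as slopes to the right and down, at radius r is drawn at 1 + k1 r^2 times it, then the intrinsics apply), "position" and "attitude" of the camera in the world. Camera axes: x right, y down, z forward; pixel columns grow to the right and rows downward; lengths in m; the calibration is good to about 2 mm. A picture is of the moment at which its call begins: read the wrist's pose just before it. get_calibration takes no time and is no camera call; for the wrist camera it gives the pose at the moment of the call.
- arm.finish_job(): hands the job in; it is judged then, once.
Trained networks look in the newest picture that a camera, given by its name, has taken for a name from the list of things; names that differ only in an ending like _2 or _b are one class to them, and where a whole thing is asked for, a point or a joint stands for the part that bears it (a point fixed in the world has none). Each returns a list of dicts, best first, with "confidence" (0 to 1); they miss things now and then, are a little off and sometimes report something else, mostly with a low value. They report only what shows in the picture. A call takes as long as a camera call. They do not tell look-alikes from the thing itself.
- viewer.recognise(camera, name): "position" ([x, y, z] in m, in world coordinates, good to about 4 mm: the middle of the surface that is visible of it).
- viewer.outline_of(camera, name): "region" (400x640 bool, what is visible of it).
The state is a dict: "t": time; "qpos": joint angles; "joint_velocities": joint speeds; "tau": joint torques, N m; "ee_pos": TCP position; "tcp_rot": TCP orientation; "contact_force": force on the tool from outside, world axes, zero at the start; "ft_torque": the same for the moment, N m; "grip_width": opening from 0.0 (shut) to 1.0 (fully open); "finger_force": force on a finger pad.
Only numpy, scipy, OpenCV 4.12 (cv2) and the standard library are available. Lean on these libraries where they do the work, as an engineer would, in place of code of your own. Each camera call takes 0.05 s, during which the arm holds its last target. There are 200 camera calls.

## Working session

There is one attempt and no reset: what is moved stays moved. The work goes in short steps, Python scripts to look and compute and a tool call to move; the robot and the scene stay as the last step left them, time stands still between calls to the robot, and variables do not carry over. Pictures are saved under pics/ and viewed, at most 10 in all, crops included, and the job is handed in when it is done.

Besides the shell and the picture viewer there is one more tool, called after "Request:" by a JSON object that holds its "api" and its "payload", one argument or row to a line. jog_arm: Moves the arm, as the interface text tells. Its arguments: {"type":"object","properties":{"series":{"type":"array"},"grip_force":{"type":"number"}},"required":["series"]}

```bash
mkdir -p pics; cat > h.py <<'E'
import numpy as np, cv2
from scipy.spatial.transform import Rotation as R
from workcell import get_state, viewer, arm
def snap(c,n):
    im=viewer.snapshot(c); cv2.imwrite(f'pics/{n}.png',im[:,:,::-1]); return im
E
python3 - <<'E'
from h import *
a=snap('scene','s0'); b=snap('side','d0')
cv2.imwrite('pics/both.png',cv2.resize(np.vstack([a,b])[:,:,::-1],(480,600)))
for c in ('scene','side'):
    k=viewer.get_calibration(c); print(c,k)
    for n in ['unit','mouth','sleeve_mid','cap_grip','tray_in','filter_mid','valve_tip','spare','stand']:
        try: print(n,[(np.round(r['position'],3).tolist(),round(r['confidence'],2)) for r in viewer.recognise(c,n)])
        except Exception as e: print(n,e)
print(get_state())
E
```

```text
scene {'intrinsics': array([[361.19888338,   0.        , 321.94764129],
       [  0.        , 361.19888338, 197.43352024],
       [  0.        ,   0.        ,   1.        ]]), 'k1': -0.075612906318052, 'position': array([1.06977712, 0.77786442, 0.70746122]), 'attitude': array([-123.2622255 ,    0.98792514,  141.34897408])}
unit [([0.633, 0.077, 0.058], 0.69), ([0.64, -0.024, 0.164], 0.52)]
mouth [([0.634, 0.009, 0.135], 0.66), ([0.635, 0.018, 0.118], 0.62)]
sleeve_mid [([0.756, 0.254, 0.114], 0.75)]
cap_grip [([0.598, -0.139, 0.012], 0.58)]
tray_in [([0.488, 0.378, 0.005], 0.58)]
filter_mid [([0.494, -0.272, 0.088], 0.64)]
valve_tip [([0.581, 0.123, 0.134], 0.62)]
spare [([0.602, -0.27, 0.07], 0.93)]
stand [([0.577, -0.271, 0.019], 0.78), ([0.746, -0.172, 0.09], 0.67)]
side {'intrinsics': array([[492.92452454,   0.        , 327.23424554],
       [  0.        , 492.92452454, 195.01219072],
       [  0.        ,   0.        ,   1.        ]]), 'k1': -0.04056678625270051, 'position': array([ 0.07894457, -0.69481764,  0.98637187]), 'attitude': array([-134.20690833,   -0.21964255,  -30.702
[... 489 characters left out ...]
.37)]
{'t': 1.0, 'qpos': array([-6.05254695e+00,  2.81267030e+01,  8.93190504e+01, -5.40713063e-04,
        6.25508917e+01, -6.05117121e+00]), 'joint_velocities': array([-0.07300635,  0.08392538, -0.02399329,  0.12519197,  0.06244758,
        0.0350234 ]), 'tau': array([-7.83861724e-04, -6.18271708e+01, -2.61848599e+01, -1.79931276e-04,
        4.44721900e-04, -6.42374005e-06]), 'ee_pos': array([ 6.25006126e-01, -3.22196561e-06,  2.19320749e-01]), 'tcp_rot': array([1.79996714e+02, 8.30835096e-04, 8.99988735e+01]), 'contact_force': array([ 0.13930888, -0.54515693,  0.77062471]), 'ft_torque': array([ 0.00781311,  0.01512874, -0.03421236]), 'finger_force': 0.0, 'grip_width': 0.9975615373613245}
```

View pics/s0.png

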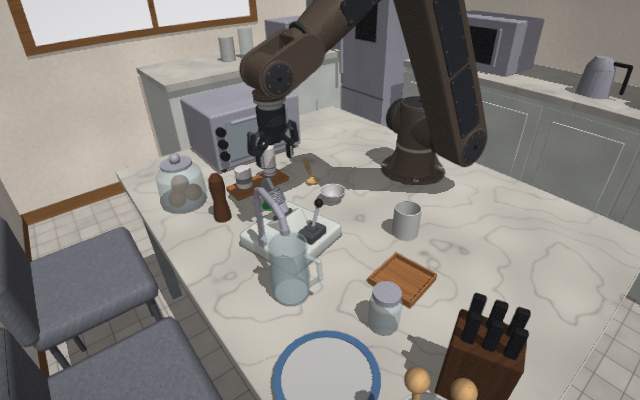

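View pics/d0.png

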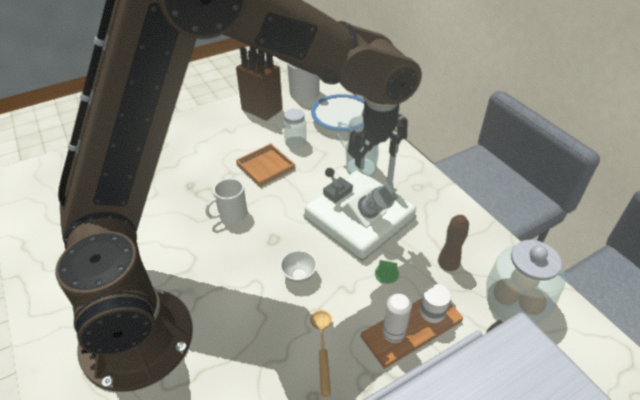

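```bash
python3 - <<'E'
from h import *
k=viewer.get_calibration('wrist'); w=snap('wrist','w0'); print(k)
d=cv2.imread('pics/d0.png')[140:370,230:490]
w=w[:,:,::-1]
c=np.zeros((600,800,3),np.uint8)
c[:]=0
cc=cv2.resize(d,None,fx=1.3,fy=1.3*1)  # side crop
c[:299,:338]=cc
c[200:600,338-178:800] if 0 else None
c[300:600,0:480]=cv2.resize(w,(480,300))
s=cv2.imread('pics/s0.png')[140:290,210:360]
c[:450,338:788]=0
c[:300,338:638]=cv2.resize(s,(300,300))
cv2.imwrite('pics/c0.png',c)
E
```

```text
{'intrinsics': array([[316.83559959,   0.        , 315.88826472],
       [  0.        , 316.83559959, 199.45482586],
       [  0.        ,   0.        ,   1.        ]]), 'k1': -0.01978321851930293, 'position': array([0.62494642, 0.06653972, 0.37407929]), 'attitude': array([ 1.64841813e+02, -2.16132419e-02,  1.46638607e-02])}
```

View pics/w0.png

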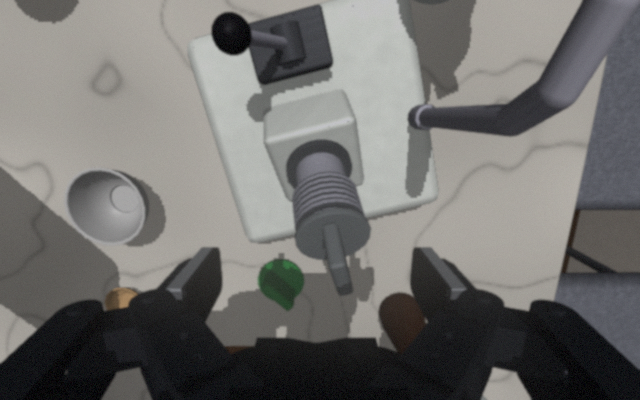

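```bash
python3 - <<'E'
from h import *
w=cv2.imread('pics/w0.png')[140:310,240:400]; d=cv2.imread('pics/d0.png')
a=cv2.resize(w,(480,510),interpolation=cv2.INTER_CUBIC)
b=cv2.resize(d[240:370,330:480],(310,269),interpolation=cv2.INTER_CUBIC)
e=cv2.resize(d[150:260,300:420],(310,284),interpolation=cv2.INTER_CUBIC)
c=np.zeros((560,800,3),np.uint8); c[:510,:480]=a; c[:269,485:795]=b; c[272:556,485:795]=e
cv2.imwrite('pics/c1.png',c)
E
```

```text
(no output)
```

View pics/c1.png

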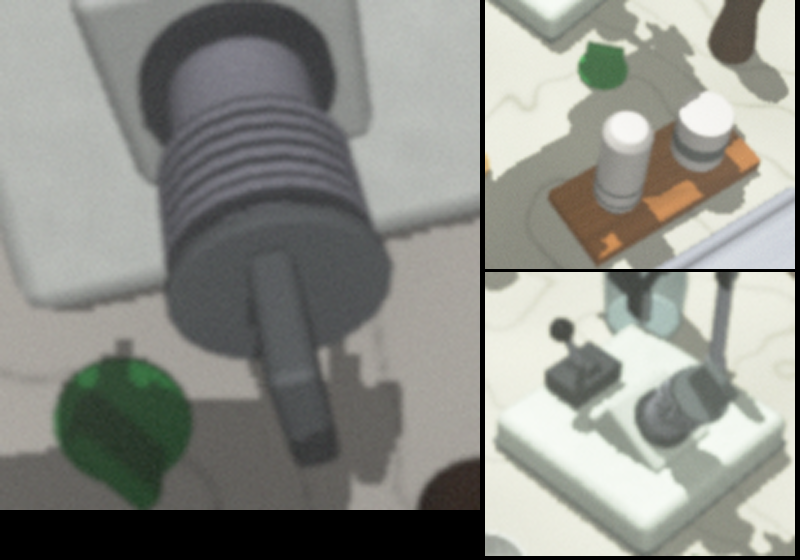

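```bash
cat >> h.py <<'E'
def proj(P,k):
    Rw=R.from_euler('xyz',k['attitude'],degrees=True).as_matrix()
    p=(np.atleast_2d(P)-k['position'])@Rw; s=p[:,:2]/p[:,2:]
    s=s*(1+k['k1']*(s**2).sum(1,keepdims=True)); K=k['intrinsics']
    return s@K[:2,:2].T+K[:2,2]
def ray(uv,k):
    K=k['intrinsics']; u=cv2.undistortPoints(np.array(uv,float).reshape(-1,1,2),K,np.array([k['k1'],0,0,0.]))[:,0]
    d=np.c_[u,np.ones(len(u))]@R.from_euler('xyz',k['attitude'],degrees=True).as_matrix().T
    return k['position'],d
def onz(uv,k,z):
    o,d=ray(uv,k); return o+d*((z-o[2])/d[:,2:])
AX=np.array([0,-np.sin(.55),np.cos(.55)])
def U(P,p): return R.from_euler('z',p[2]).apply(P)+[p[0],p[1],0]
E
python3 - <<'E'
from h import *
from scipy.optimize import least_squares
ks={c:viewer.get_calibration(c) for c in('scene','side','wrist')}; kw=ks['wrist']
g=cv2.GaussianBlur(cv2.cvtColor(cv2.imread('pics/w0.png'),cv2.COLOR_BGR2GRAY).astype(np.float32),(0,0),1)
gx=cv2.Sobel(g,-1,1,0);gy=cv2.Sobel(g,-1,0,1)
L=[];B=[];Rr=[]
for v in range(70,221,10):
    u0=190+60*(v-42)/199; s=np.arange(int(u0-8),int(u0+9)); L.append((s[gx[v,s].argmax()],v))
for u in list(range(265,295,5))+list(range(380,425,5)):
    v0=241-41*(u-250)/187; s=np.arange(int(v0-8),int(v0+9)); B.append((u,s[gy[s,u].argmin()]))
for v in range(130,190,8):
    u0=437-.16*(200-v)
    s=np.arange(int(u0-8),int(u0+9)); Rr.append((s[gx[v,s].argmin()],v))
L,B,Rr=[onz(np.array(x,float),kw,.05) for x in(L,B,Rr)]
for x in(L,B,Rr):
    vx,vy,a,b=cv2.fitLine((x[:,:2]*1000).astype(np.float32),cv2.DIST_HUBER,0,.01,.01)[:,0]; print(np.degrees(np.arctan2(vy,vx)),a,b)
tip=np.array([-80*np.sin(.5),80,72+80*np.cos(.5)])/1000; M=np.array([0,-.071,.142])
def res(p):
    inv=lambda X:R.from_euler('z',-p[2]).apply(X-[p[0],p[1],0])
    r=np.r_[(inv(L)[:,0]+.11)*300,(inv(B)[:,1]+.11)*300,(inv(Rr)[:,0]-.11)*300]*.4
    t=U(tip[None],p);m=U((M+.006*AX)[None],p)
    r2=np.r_[(proj(t,kw)-[231,34])[0],(proj(m,kw)-[332.7,232.7])[0],(proj(t,ks['side'])-[329,173])[0],(proj(t,ks['scene'])-[319,202])[0],(proj(m,ks['side'])-[386.3,197.6])[0]*.5]
    return np.r_[r,r2]
s=least_squares(res,[.64,.05,.25],loss='soft_l1'); print(s.x,np.degrees(s.x[2]));print(np.round(res(s.x),1))
print('mouth',U(M[None],s.x),'tip',U(tip[None],s.x),'axis',R.from_euler('z',s.x[2]).apply(AX))
np.save('unit.npy',s.x)
for c in('scene','side'):
  for n in('tray_in','filter_mid','stand'):
    viewer.snapshot(c)
    for r in viewer.outline_of(c,n)[:2]:
      v,u=np.nonzero(r['region']); print(c,n,round(r['confidence'],2),u.mean(),v.mean(),len(u), onz([u.mean(),v.mean()],ks[c],{'tray_in':.01,'filter_mid':.095,'stand':.018}[n])[0])
# cap plate yaw: plate-top & base centrelines predicted vs yaw
p=s.x;e1=np.array([0,np.cos(.55),np.sin(.55)]);ex=np.array([1.,0,0])
for a in(-20,-10,0,10,20):
    d=np.cos(np.radians(a))*e1+np.sin(np.radians(a))*ex
    print(a,[np.round((proj(U((M+h*AX+q*d)[None],p),kw)[0]-[240,140])*3).tolist() for h,q in((.006,.022),(.044,.022),(.044,-.022))])
E
```

```text
-75.91927 528.8561 34.341225
13.747442 647.66943 -47.17528
-71.703735 742.86884 18.969555
[0.62421583 0.05063047 0.23529897] 13.481637855234501
[ 1.4  1.3  1.7  1.7  1.5  1.6  1.7  1.6  1.6  1.7  1.7  1.7  1.6  1.9
  1.6  1.7  1.1  1.2  1.1  1.   1.2  1.   1.1  1.2  1.1  1.2  1.2  1.2
  1.1  1.2  1.5 -1.3 -0.3 -0.4 -0.7  0.1 -0.1 -0.1 -0.1 -0.2 -2.   4.7
  0.2 -1.1 -0.2 -0.6  2.3 -1.6 -1.7]
mouth [[ 0.64076833 -0.01841311  0.142     ]] tip [[0.56826795 0.11948442 0.1422066 ]] axis [ 0.12185602 -0.50828442  0.85252452]
scene tray_in 0.83 404.6350164654226 277.2628979143798 1822 [0.48788277 0.37989301 0.01      ]
scene filter_mid 0.71 269.6861826697892 161.1662763466042 427 [ 0.48983523 -0.27224625  0.095     ]
scene filter_mid 0.37 384.9987476518472 307.75579211020664 1597 [0.65853489 0.46033358 0.095     ]
side tray_in 0.78 265.34280180761783 164.7385409941898 1549 [0.50014873 0.37477305 0.01      ]
side tray_in 0.69 330.3972602739726 174.1095890410959 73 [0.64825195 0.23816578 0.01      ]
side filter_mid 0.94 396.3071895424837 317.9421101774043 1071 [ 0.48663955 -0.29512776  0.095     ]
side stand 0.89 408.4688796680498 335.51908713692944 2410 [ 0.51851612 -0.30997196  0.018     ]
-20 [[249.0, 235.0], [273.0, 370.0], [362.0, 445.0]]
-10 [[263.0, 229.0], [290.0, 364.0], [347.0, 450.0]]
0 [[278.0, 225.0], [307.0, 359.0], [332.0, 454.0]]
10 [[294.0, 222.0], [325.0, 356.0], [316.0, 457.0]]
20 [[310.0, 221.0], [343.0, 355.0], [301.0, 458.0]]
```

```bash
cat >> h.py <<'E'
def tilt(p,a=0):
    z=-R.from_euler('z',p[2]).apply(AX); y=R.from_euler('z',p[2]).apply([1.,0,0]); 
    return R.from_matrix(np.c_[np.cross(y,z),y,z])*R.from_rotvec([0,0,a],degrees=True)
def down(yaw): # tool y along world direction yaw (deg)
    y=np.array([np.cos(np.radians(yaw)),np.sin(np.radians(yaw)),0]);z=np.array([0,0,-1.])
    return R.from_matrix(np.c_[np.cross(y,z),y,z])
def go(Rt,pt,off=0):
    """turn (rotvec, tool) then shift (tool axes after the turn) to bring the point 'off' m ahead of TCP to pt"""
    s=get_state(); Rc=R.from_euler('xyz',s['tcp_rot'],degrees=True)
    pt=np.asarray(pt)-Rt.as_matrix()[:,2]*off
    rv=(Rc.inv()*Rt).as_rotvec(degrees=True); sh=Rt.inv().apply(pt-s['ee_pos'])
    print('t',round(s['t'],2),'turn',np.round(rv,2),'/8.5:',round(np.linalg.norm(rv)/8.5,1),'shift mm',np.round(sh*1000,1),'F',np.round(s['contact_force'],1),'grip',round(s['grip_width'],3))
E
python3 - <<'E'
from h import *
p=np.load('unit.npy'); m=U(np.array([[0,-.071,.142]]),p)[0]
go(tilt(p),m,-.16-0)
a=-tilt(p).as_matrix()[:,2]
go(tilt(p),m+a*.16)
E
```

```text
t 1.65 turn [  3.71  31.37 -13.14] /8.5: 4.0 shift mm [-58.8  11.  214.6] F [ 0.3  0.2 -0.7] grip 0.999
t 1.65 turn [  3.71  31.37 -13.14] /8.5: 4.0 shift mm [ -58.8   11.  -105.4] F [ 0.3  0.2 -0.7] grip 0.999
```

Request:
{"api": "jog_arm", "payload": {
  "series": [
    [0,0,-0.05,0,0,0,-1],
    [0,0,-0.05,0,0,0,-1],
    [0,0,0,0.74,6.27,-2.63,-1],
    [0,0,0,0.74,6.27,-2.63,-1],
    [0,0,0,0.74,6.27,-2.63,-1],
    [0,0,0,0.74,6.27,-2.63,-1],
    [0,0,0,0.74,6.27,-2.63,-1],
    [-0.01,0.011,-0.02,0,0,0,-1],
    [0,0,0,0,0,0,-1],
    [0,0,0,0,0,0,-1]
  ]
}}

```text
t: 2.65
ee_pos: [0.6401, -0.016, 0.3309]
tcp_rot: [180.0, -31.5, 103.5]
contact_force: [-0.5, 0.6, -0.2]
grip_width: 1.002
finger_force: 0.0
```

```bash
python3 - <<'E'
from h import *
p=np.load('unit.npy'); m=U(np.array([[0,-.071,.142]]),p)[0]
go(tilt(p),m+.16*U(AX,[0,0,p[2]]))
k=viewer.get_calibration('wrist'); w=snap('wrist','w1'); np.save('k1.npy',k,allow_pickle=True)
im=w[:,:,::-1].copy(); a=U(AX,[0,0,p[2]])
for h in(0,.006,.044):
    for q in [m+a*h]:
        u=proj(q[None],k)[0]; print(h,u); cv2.circle(im,tuple(np.int32(u)),2,(0,0,255),-1)
print(proj((get_state()['ee_pos'])[None],k), k)
cv2.imwrite('pics/w1m.png',im)
E
```

```text
t 2.65 turn [ 0.02  0.03 -0.01] /8.5: 0.0 shift mm [-1.009e+02  1.000e-01 -3.000e-01] F [-0.5  0.6 -0.2] grip 1.002
0 [315.82172719 271.77573057]
0.006 [315.82223096 274.45530314]
0.044 [315.82586936 293.77162385]
[[315.33905277 243.74229142]] {'intrinsics': array([[316.83559959,   0.        , 315.88826472],
       [  0.        , 316.83559959, 199.45482586],
       [  0.        ,   0.        ,   1.        ]]), 'k1': -0.01978321851930293, 'position': array([ 0.64573588, -0.03926264,  0.49731753]), 'attitude': array([-1.63677144e+02, -1.62794784e-02,  1.34761303e+01])}
```

View pics/w1m.png

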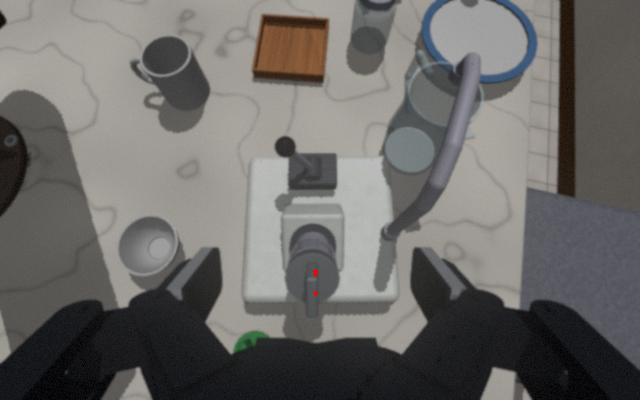

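```bash
python3 - <<'E'
from h import *
from scipy.optimize import least_squares
k1=np.load('k1.npy',allow_pickle=True).item()
w1=cv2.imread('pics/w1.png'); g=cv2.GaussianBlur(cv2.cvtColor(w1,cv2.COLOR_BGR2GRAY).astype(np.float32),(0,0),.8)
gx=cv2.Sobel(g,-1,1,0)
def ext(rows,l,r):
    o=[]
    for v in rows:
        a=l[0]+gx[v,l[0]:l[1]].argmin(); b=r[0]+gx[v,r[0]:r[1]].argmax(); o.append((a,b,(a+b)/2))
    return o
print('disc',ext(range(264,292,4),(275,300),(325,350)))
print('lever block',ext(range(164,186,5),(280,296),(328,344)))
print('block side',[ (270+np.abs(gx[v,270:295]).argmax(),333+np.abs(gx[v,333:352]).argmax()) for v in range(215,260,8)])
print('base',[(235+gx[v,235:258].argmax(),375+gx[v,375:405].argmin()) for v in (210,250,270,285,292)])
c=cv2.HoughCircles(g[125:170,265:305].astype(np.uint8),cv2.HOUGH_GRADIENT,1,20,param1=80,param2=8,minRadius=6,maxRadius=14);print('ball',c+np.array([265,125,0]) if c is not None else c)
hsv=cv2.cvtColor(w1,cv2.COLOR_BGR2HSV); m=cv2.inRange(hsv,(5,80,50),(20,255,255)); m[:,:235]=0;m[:,345:]=0;m[110:]=0
v,u=np.nonzero(m); r=cv2.minAreaRect(np.c_[u,v].astype(np.float32)); q=cv2.boxPoints(r); print(q); c=onz(q,k1,.022); print(c.round(3),c.mean(0),np.linalg.norm(np.diff(c,axis=0),axis=1))
cv2.imwrite('pics/z.png',cv2.resize(w1[190:330,235:405],None,fx=4,fy=4,interpolation=cv2.INTER_CUBIC))
E
```

```text
disc [(np.int64(282), np.int64(336), np.float64(309.0)), (np.int64(282), np.int64(337), np.float64(309.5)), (np.int64(285), np.int64(338), np.float64(311.5)), (np.int64(285), np.int64(339), np.float64(312.0)), (np.int64(285), np.int64(339), np.float64(312.0)), (np.int64(286), np.int64(338), np.float64(312.0)), (np.int64(286), np.int64(336), np.float64(311.0))]
lever block [(np.int64(288), np.int64(336), np.float64(312.0)), (np.int64(288), np.int64(336), np.float64(312.0)), (np.int64(288), np.int64(337), np.float64(312.5)), (np.int64(288), np.int64(337), np.float64(312.5)), (np.int64(288), np.int64(336), np.float64(312.0))]
block side [(np.int64(281), np.int64(344)), (np.int64(280), np.int64(344)), (np.int64(294), np.int64(344)), (np.int64(290), np.int64(335)), (np.int64(289), np.int64(336)), (np.int64(281), np.int64(344))]
base [(np.int64(249), np.int64(392)), (np.int64(246), np.int64(379)), (np.int64(246), np.int64(375)), (np.int64(245), np.int64(375)), (np.int64(244), np.int64(396))]
ball [[[284.5        146.5         10.80000019]]]
[[251.88235   76.52941 ]
 [256.78824   12.752939]
 [328.28824   18.252937]
 [323.38235   82.02941 ]]
[[0.45  0.29  0.022]
 [0.417 0.431 0.022]
 [0.553 0.449 0.022]
 [0.576 0.309 0.022]] [0.49919533 0.36963967 0.022     ] [0.14409976 0.13683643 0.14251649]
```

View pics/z.png

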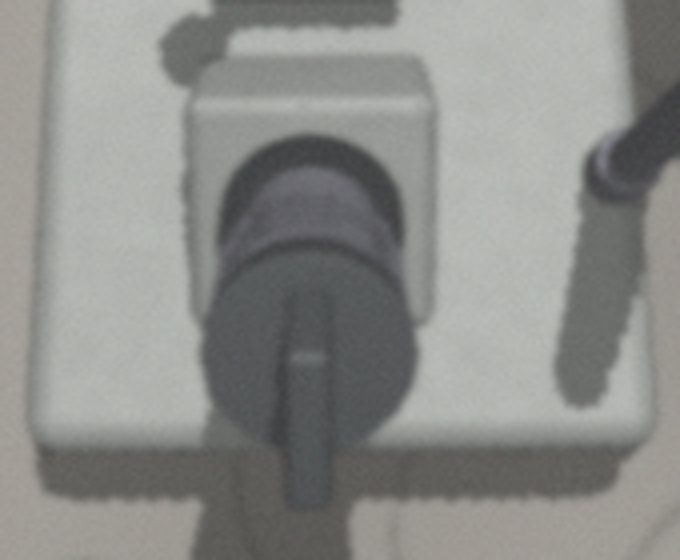

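```bash
python3 - <<'E'
from h import *
p=np.load('unit.npy'); p[:2]+=R.from_euler('z',p[2]).apply([-.0037,-.0008,0])[:2]; np.save('unit.npy',p)
m=U(np.array([[0,-.071,.142]]),p)[0]; print(m)
go(tilt(p),m+.022*U(AX,[0,0,p[2]]))
E
```

```text
[ 0.63735679 -0.02005366  0.142     ]
t 2.7 turn [-0.01  0.02  0.01] /8.5: 0.0 shift mm [-102.    -3.4  137. ] F [-0.5 -0.2 -0.1] grip 1.001
```

Request:
{"api": "jog_arm", "payload": {
  "series": [
    [-0.034,-0.0011,0,0,0,0,-1],
    [-0.034,-0.0011,0,0,0,0,-1],
    [-0.034,-0.0012,0,0,0,0,-1],
    [0,0,0.04,0,0,0,-1],
    [0,0,0.04,0,0,0,-1],
    [0,0,0.037,0,0,0,-1],
    [0,0,0.02,0,0,0,-1],
    [0,0,0,0,0,0,-1],
    [0,0,0,0,0,0,-1]
  ]
}}

```text
t: 3.6
ee_pos: [0.6406, -0.0313, 0.1619]
tcp_rot: [179.9, -31.5, 103.6]
contact_force: [-0.1, -0.4, 0.6]
grip_width: 0.998
finger_force: 0.0
```

```bash
python3 - <<'E'
from h import *
p=np.load('unit.npy')
m=U(np.array([[0,-.071,.142]]),p)[0]
go(tilt(p),m+.022*U(AX,[0,0,p[2]]))
snap('wrist','w2')
E
```

```text
t 3.6 turn [0.01 0.05 0.08] /8.5: 0.0 shift mm [-0.4 -0.5  1. ] F [-0.1 -0.4  0.6] grip 0.998
```

View pics/w2.png

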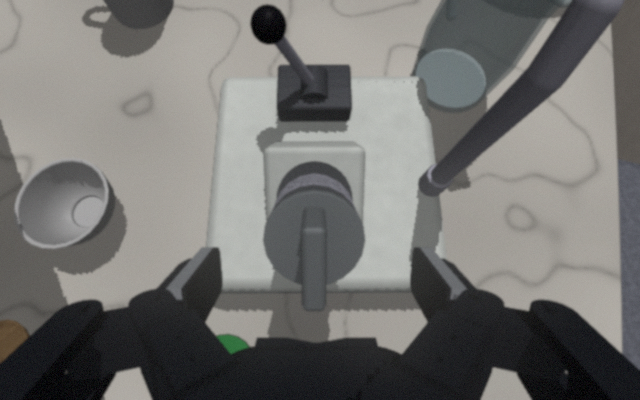

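Request:
{"api": "jog_arm", "payload": {
  "series": [
    [0,0,0,0,0,0,1],
    [0,0,0,0,0,0,1],
    [0,0,0,0,0,0,1],
    [0,0,0,0,0,0,1],
    [0,0,0,0,0,0,1],
    [0,0,0,0,0,0,1],
    [0,0,0,0,0,0,1],
    [0,0,0,0,0,0,1]
  ],
  "grip_force": 30
}}

```text
t: 4.45
ee_pos: [0.6405, -0.0317, 0.1612]
tcp_rot: [180.0, -31.5, 103.5]
contact_force: [-0.7, -0.9, 1.5]
grip_width: 0.124
finger_force: 32.9
```

```bash
python3 - <<'E'
from h import *
p=np.load('unit.npy'); a=U(AX,[0,0,p[2]])
m=U(np.array([[0,-.071,.142]]),p)[0]
print(proj((m+.006*a)[None],viewer.get_calibration('wrist')))
go(down(13.5),[.499,.372,.2])
E
```

```text
[[315.18447023 232.73112937]]
t 4.45 turn [ 2.000e-02 -3.148e+01 -1.000e-02] /8.5: 3.7 shift mm [425.6 -43.3 -38.8] F [-0.7 -0.9  1.5] grip 0.124
```

Request:
{"api": "jog_arm", "payload": {
  "series": [
    [0,0,-0.02,0,0,0,1],
    [0,0,-0.04,0,0,0,1],
    [0,0,-0.04,0,0,0,1],
    [0,0,0,0,-7.87,0,1],
    [0,0,0,0,-7.87,0,1],
    [0,0,0,0,-7.87,0,1],
    [0,0,0,0,-7.87,0,1],
    [0,0,0,0,0,0,1]
  ]
}}

```text
t: 5.25
ee_pos: [0.6523, -0.08, 0.2472]
tcp_rot: [179.9, 0.2, 103.7]
contact_force: [0.8, 0.4, -0.2]
grip_width: 0.129
finger_force: 32.6
```

Request:
{"api": "jog_arm", "payload": {
  "series": [
    [0.025,-0.0025,0,0,0,0,1],
    [0.045,-0.0041,0,0,0,0,1],
    [0.045,-0.0041,0,0,0,0,1],
    [0.045,-0.0041,0,0,0,0,1],
    [0.045,-0.0041,0,0,0,0,1],
    [0.045,-0.0041,0,0,0,0,1],
    [0.045,-0.0041,0,0,0,0,1],
    [0.045,-0.0041,0,0,0,0,1],
    [0.045,-0.0041,0,0,0,0,1],
    [0.045,-0.0041,0,0,0,0,1],
    [0.04,-0.0041,0,0,0,0,1],
    [0,0,0,0,0,0,1]
  ]
}}

```text
t: 6.45
ee_pos: [0.499, 0.368, 0.2459]
tcp_rot: [-179.9, -0.2, 103.7]
contact_force: [0.5, -0.5, -0.4]
grip_width: 0.126
finger_force: 32.6
```

```bash
python3 - <<'E'
from h import *
go(down(13.5),[.499,.372,.034])
k=viewer.get_calibration('wrist');np.save('k3.npy',k,allow_pickle=True); im=snap('wrist','w3').copy()
sn=snap('scene','s3')
c=cv2.circle(im,tuple(np.int32(proj(np.array([.499,.372,.005]),k)[0])),3,(255,0,0),-1)
cv2.imwrite('pics/w3m.png',np.vstack([cv2.resize(im,(480,300)),cv2.resize(sn,(480,300))])[:,:,::-1])
E
```

```text
t 6.45 turn [-0.13 -0.15  0.18] /8.5: 0.0 shift mm [  3.8   0.9 211.9] F [ 0.5 -0.5 -0.4] grip 0.126
```

View pics/w3m.png

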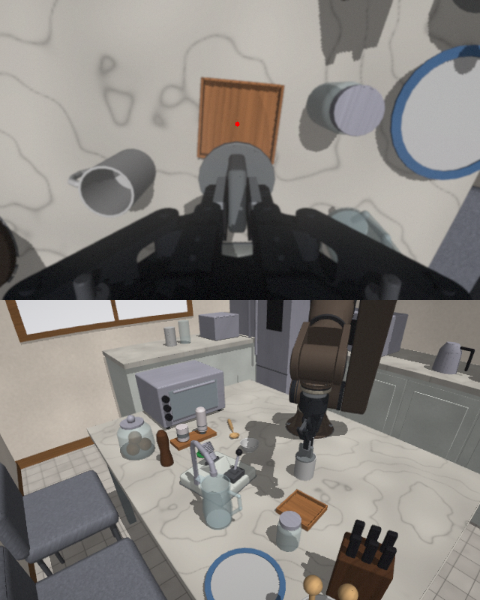

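Request:
{"api": "jog_arm", "payload": {
  "series": [
    [0.004,0,0.04,0,0,0,1],
    [0.004,0,0.05,0,0,0,1],
    [0,0,0.05,0,0,0,1],
    [0,0,0.04,0,0,0,1],
    [0,0,0.02,0,0,0,1],
    [0,0,0.01,0,0,0,1],
    [0,0,0,0,0,0,1],
    [0,0,0,0,0,0,1]
  ]
}}

```text
t: 7.35
ee_pos: [0.4997, 0.372, 0.0377]
tcp_rot: [179.9, -0.0, 103.4]
contact_force: [0.7, 0.3, -0.7]
grip_width: 0.127
finger_force: 32.6
```

Request:
{"api": "jog_arm", "payload": {
  "series": [
    [0,0,0.002,0,0,0,1],
    [0,0,0,0,0,0,1],
    [0,0,0,0,0,0,-1],
    [0,0,0,0,0,0,-1],
    [0,0,0,0,0,0,-1],
    [0,0,0,0,0,0,-1],
    [0,0,0,0,0,0,-1],
    [0,0,0,0,0,0,-1],
    [0,0,-0.03,0,0,0,-1],
    [0,0,-0.05,0,0,0,-1],
    [0,0,-0.05,0,0,0,-1],
    [0,0,-0.05,0,0,0,-1]
  ]
}}

```text
t: 8.55
ee_pos: [0.4985, 0.372, 0.2165]
tcp_rot: [-180.0, -0.0, 103.5]
contact_force: [-0.5, 0.3, 0.6]
grip_width: 1.004
finger_force: 0.0
```

```bash
python3 - <<'E'
from h import *
p=np.load('unit.npy'); a=U(AX,[0,0,p[2]]); m=U(np.array([[0,-.071,.142]]),p)[0]
snap('wrist','w4')
print([(r['position'],r['confidence']) for r in viewer.recognise('wrist','cap_grip')])
go(down(13.5),m+.12*a)
go(tilt(p),m+.12*a)
E
```

```text
[([0.4962, 0.3686, 0.0152], 0.93)]
t 8.65 turn [ 0.61 -0.2  -0.  ] /8.5: 0.1 shift mm [-477.3   41.   -22.7] F [ 0.2 -0.3  0.3] grip 1.002
t 8.65 turn [ 0.59 31.31  0.18] /8.5: 3.7 shift mm [-395.    41.1 -268.8] F [ 0.2 -0.3  0.3] grip 1.002
```

Request:
{"api": "jog_arm", "payload": {
  "series": [
    [-0.02,0.002,-0.03,0,0,0,-1],
    [-0.045,0.004,0,0,0,0,-1],
    [-0.045,0.004,0,0,0,0,-1],
    [-0.045,0.004,0,0,0,0,-1],
    [-0.045,0.004,0,0,0,0,-1],
    [-0.045,0.004,0,0,0,0,-1],
    [-0.045,0.004,0,0,0,0,-1],
    [-0.045,0.004,0,0,0,0,-1],
    [-0.045,0.004,0,0,0,0,-1],
    [-0.045,0.004,0,0,0,0,-1],
    [-0.045,0.003,0,0,0,0,-1],
    [-0.007,0,0,0,0,0,-1]
  ]
}}

```text
t: 9.85
ee_pos: [0.6507, -0.0865, 0.2434]
tcp_rot: [-180.0, 0.0, 103.3]
contact_force: [-0.8, 1.2, -0.2]
grip_width: 1.001
finger_force: 0.0
```

Request:
{"api": "jog_arm", "payload": {
  "series": [
    [0,0,0,0,7.85,0,-1],
    [0,0,0,0,7.85,0,-1],
    [0,0,0,0,7.85,0,-1],
    [0,0,0,0,7.85,0,-1],
    [0,0,0,0,0,0,-1],
    [0,0,0,0,0,0,-1]
  ]
}}

```text
t: 10.45
ee_pos: [0.6499, -0.0823, 0.2435]
tcp_rot: [-179.9, -31.3, 103.4]
contact_force: [0.5, -0.7, 0.6]
grip_width: 0.998
finger_force: 0.0
```

```bash
python3 - <<'E'
from h import *
p=np.load('unit.npy'); a=U(AX,[0,0,p[2]]); m=U(np.array([[0,-.071,.142]]),p)[0]
go(tilt(p),m+.12*a)
k=viewer.get_calibration('wrist');np.save('k5.npy',k,allow_pickle=True); im=snap('wrist','w5')[:,:,::-1].copy()
u=proj(m[None],k)[0]; print(u)
E=R.from_euler('z',p[2]);th=np.linspace(0,2*np.pi,60)
for h,r in((0,.023),(0,.02),(-.005,.015)):
    q=m+a*h+r*(np.outer(np.cos(th),E.apply([1,0,0]))+np.outer(np.sin(th),E.apply([0,np.cos(.55),np.sin(.55)])))
    print(r,proj(q,k).min(0),proj(q,k).max(0))
x,y=np.int32(u); c=im[y-70:y+70,x-80:x+80]; print(x-80,y-70)
cv2.imwrite('pics/w5c.png',cv2.resize(c,None,fx=4,fy=4,interpolation=cv2.INTER_CUBIC))
E
```

```text
t 10.45 turn [-0.04  0.19 -0.07] /8.5: 0.0 shift mm [ 1.   2.3 -0.3] F [ 0.5 -0.7  0.6] grip 0.998
[318.49484307 189.50609571]
0.023 [292.63524649 163.80370014] [344.36462687 214.12953151]
0.02 [296.01080098 167.21922096] [340.99095744 210.97724151]
0.015 [301.87860996 171.83901518] [335.042955   204.13683999]
238 119
```

View pics/w5c.png

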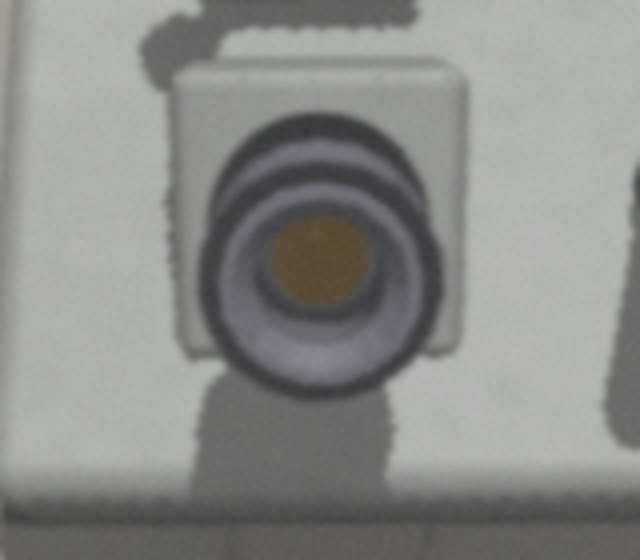

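Request:
{"api": "jog_arm", "payload": {
  "series": [
    [0.001,0.0023,0.03,0,0.2,0,-1],
    [0,0,0.04,0,0,0,-1],
    [0,0,0.04,0,0,0,-1],
    [0,0,0.026,0,0,0,-1],
    [0,0,0.01,0,0,0,-1],
    [0,0,0,0,0,0,-1],
    [0,0,0,0,0,0,1],
    [0,0,0,0,0,0,1],
    [0,0,0,0,0,0,1],
    [0,0,0,0,0,0,1],
    [0,0,0,0,0,0,1]
  ],
  "grip_force": 60
}}

```text
t: 11.6
ee_pos: [0.6338, -0.0074, 0.1222]
tcp_rot: [180.0, -31.6, 103.5]
contact_force: [-7.1, -3.7, 8.0]
grip_width: 0.632
finger_force: 62.7
```

```bash
python3 - <<'E'
from h import *
p=np.load('unit.npy'); a=U(AX,[0,0,p[2]]); m=U(np.array([[0,-.071,.142]]),p)[0]
go(tilt(p),m-.026*a); print(get_state()['finger_force'])
E
```

```text
t 11.6 turn [ 0.01 -0.07  0.02] /8.5: 0.0 shift mm [-0.8  0.5  2.3] F [-7.1 -3.7  8. ] grip 0.632
62.6645309664309
```

Request:
{"api": "jog_arm", "payload": {
  "series": [
    [0,0,0.004,0,0,0,1],
    [0,0,0.004,0,0,0,1],
    [0,0,0.004,0,0,0,1],
    [0,0,0.003,0,0,0,1],
    [0,0,0.002,0,0,0,1],
    [0,0,0,0,0,0,1],
    [0,0,0,0,0,0,1]
  ]
}}

```text
t: 12.3
ee_pos: [0.632, 0.0003, 0.1091]
tcp_rot: [179.9, -31.5, 103.6]
contact_force: [-10.5, -10.0, 20.3]
grip_width: 0.629
finger_force: 65.8
```

```bash
python3 - <<'E'
from h import *
p=np.load('unit.npy'); a=U(AX,[0,0,p[2]]); m=U(np.array([[0,-.071,.142]]),p)[0]
go(tilt(p),m-.026*a); print(get_state()['finger_force'])
E
```

```text
t 12.3 turn [ 0.07 -0.02  0.06] /8.5: 0.0 shift mm [ -0.8   0.5 -13. ] F [-10.5 -10.   20.3] grip 0.629
65.78987292945385
```

Request:
{"api": "jog_arm", "payload": {
  "series": [
    [0,0,0,0,0,0,-1],
    [0,0,0,0,0,0,-1],
    [0,0,0,0,0,0,-1],
    [0,0,0,0,0,0,-1],
    [0,0,0,0,0,0,-1],
    [0,0,-0.03,0,0,0,-1],
    [0,0,-0.05,0,0,0,-1],
    [0,0,-0.05,0,0,0,-1],
    [0,0,-0.05,0,0,0,-1],
    [0,0,0,0,0,0,-1]
  ]
}}

```text
t: 13.3
ee_pos: [0.6559, -0.0926, 0.2649]
tcp_rot: [179.5, -31.3, 103.6]
contact_force: [0.2, 0.3, -0.2]
grip_width: 1.002
finger_force: 0.0
```

```bash
python3 - <<'E'
from h import *
p=np.load('unit.npy'); a=U(AX,[0,0,p[2]]); m=U(np.array([[0,-.071,.142]]),p)[0]
k=viewer.get_calibration('wrist'); im=snap('wrist','w6')[:,:,::-1].copy()
x,y=np.int32(proj(m[None],k)[0]); print(x,y)
cv2.imwrite('pics/w6c.png',cv2.resize(im[max(y-60,0):y+60,x-80:x+80],None,fx=3,fy=3,interpolation=cv2.INTER_CUBIC))
ks=viewer.get_calibration('side'); s=snap('side','d6')
for z,uv in((.154,(397,300)),): print(onz(uv,ks,z))
for n in('filter_mid','stand','spare'):
  for r in viewer.outline_of('side',n)[:1]:
    v,u=np.nonzero(r['region']); print(n,r['confidence'],u.min(),u.max(),v.min(),v.max(),u.mean(),v.mean())
    if n=='filter_mid':
      top=[(u[v==q].mean(),q,np.ptp(u[v==q])+1) for q in range(v.min(),v.max()+1,4)]; print(np.round(top,1).tolist())
go(down(45),[.487,-.29,.25])
E
```

```text
313 184
[[ 0.48523906 -0.28911282  0.154     ]]
filter_mid 0.81 383 410 294 343 396.2970946579194 317.65417057169634
[[399.0, 294.0, 11.0], [398.5, 298.0, 20.0], [398.0, 302.0, 23.0], [398.5, 306.0, 24.0], [397.5, 310.0, 24.0], [397.0, 314.0, 25.0], [396.5, 318.0, 24.0], [396.0, 322.0, 25.0], [394.5, 326.0, 24.0], [394.0, 330.0, 23.0], [393.5, 334.0, 22.0], [393.5, 338.0, 18.0], [392.5, 342.0, 8.0]]
stand 0.56 362 461 300 367 407.5010482180293 335.3974842767296
spare 0.79 420 450 285 322 434.56138392857144 303.078125
t 13.55 turn [  8.6  -30.93 -30.69] /8.5: 5.2 shift mm [ -24.6 -260.2    8. ] F [ 0.2 -0.6  0.7] grip 1.003
```

View pics/w6c.png

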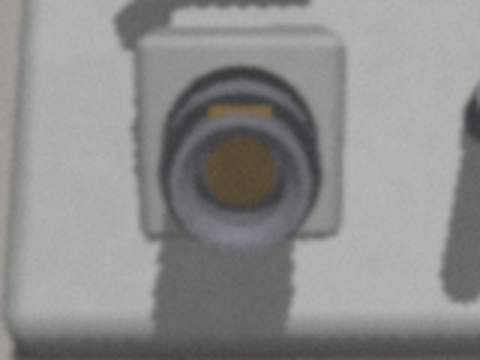

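Request:
{"api": "jog_arm", "payload": {
  "series": [
    [0,0,-0.02,0,-7.85,0,-1],
    [0,0,0,0,-7.85,0,-1],
    [0,0,0,0,-7.85,0,-1],
    [0,0,0,0,-7.85,0,-1],
    [-0.03,-0.042,-0.004,0,0,0,-1],
    [-0.03,-0.042,-0.004,0,0,0,-1],
    [-0.03,-0.042,-0.004,0,0,0,-1],
    [-0.03,-0.042,-0.004,0,0,0,-1],
    [-0.03,-0.042,0,0,0,0,-1],
    [0,0,0,0,0,0,-1],
    [0,0,0,0,0,0,-1]
  ]
}}

```text
t: 14.65
ee_pos: [0.4925, -0.2881, 0.2906]
tcp_rot: [-180.0, -0.3, 103.4]
contact_force: [0.3, 0.6, 0.0]
grip_width: 1.001
finger_force: 0.0
```

```bash
python3 - <<'E'
from h import *
k=viewer.get_calibration('wrist'); im=snap('wrist','w7')
go(down(13.5),[.486,-.291,.25]); print(k['position'],k['attitude'])
for n in('filter_mid','spare','stand'):
  for r in viewer.outline_of('wrist',n)[:2]:
    v,u=np.nonzero(r['region']); print(n,round(r['confidence'],2),u.min(),u.max(),v.min(),v.max(),u.mean().round(1),v.mean().round(1),len(u))
  print([np.round(r['position'],4).tolist() for r in viewer.recognise('wrist',n)[:2]])
for z in(.154,.034): print(proj(np.array([.486,-.291,z]),k))
E
```

```text
t 14.7 turn [-0.02 -0.29 -0.01] /8.5: 0.0 shift mm [-1.9 -7.8 40.6] F [ 0.3 -0.2 -0.6] grip 1.001
[ 0.47737427 -0.22409639  0.44562853] [1.65131184e+02 1.46717911e-02 1.34214944e+01]
filter_mid 0.89 284 333 151 212 308.6 182.6 2386
filter_mid 0.73 265 435 126 223 342.2 166.3 6117
[[0.4867, -0.2873, 0.1497]]
spare 0.68 369 427 166 222 397.7 193.9 2473
[[0.5879, -0.2867, 0.0944]]
stand 0.57 266 435 127 222 342.2 166.0 6202
[[0.5338, -0.2762, 0.0171]]
[[308.4047147  188.85947312]]
[[310.52020746 168.32039266]]
```

```bash
cat > fc.py <<'E'
from h import *
from scipy.optimize import least_squares
th=np.linspace(0,2*np.pi,60)
def cyl(x,y):
    z=np.r_[np.linspace(.034,.134,6),.144,.15]; r=[.025]*6+[.0215,.015]
    return np.vstack([np.c_[x+q*np.cos(th),y+q*np.sin(th),0*th+h] for h,q in zip(z,r)])
def ext(x,y,k):
    q=proj(cyl(x,y),k); return np.r_[q[:,0].min(),q[:,0].max(),q[:,1].min(),q[:,1].max()]
kw=viewer.get_calibration('wrist');ks=viewer.get_calibration('side')
ow=np.r_[284,334,151,213]; os_=np.r_[383,411,294,344]
for nm,w,s in(('wrist',1,0),('side',0,1),('both',1,1)):
    f=lambda p:np.r_[w*(ext(*p,kw)-ow),s*(ext(*p,ks)-os_)]*[1,1,.7,1,1,1,1,.6]
    r=least_squares(f,[.487,-.29],x_scale=.01,diff_step=1e-4); print(nm,r.x,r.fun.round(1))
go(down(13.5),[*r.x,.25])
E
python3 fc.py
```

```text
wrist [ 0.48841495 -0.29468572] [ 0.3 -0.3  1.1 -0.7 -0.   0.   0.  -0. ]
side [ 0.48956649 -0.29362304] [ 0.   0.   0.  -0.  -0.5  0.5  0.5 -0.9]
both [ 0.488539  -0.2945443] [ 0.4 -0.1  1.  -0.8 -0.6  0.3  1.1 -0.6]
t 15.0 turn [ 0.   -0.23  0.08] /8.5: 0.0 shift mm [-6.  -6.7 41.1] F [ 0.4  0.1 -0.2] grip 1.003
```

Request:
{"api": "jog_arm", "payload": {
  "series": [
    [-0.0062,-0.0067,0.02,0,-0.25,0,-1],
    [0,0,0.04,0,0,0,-1],
    [0,0,0.05,0,0,0,-1],
    [0,0,0.04,0,0,0,-1],
    [0,0,0.025,0,0,0,-1],
    [0,0,0.01,0,0,0,-1],
    [0,0,0,0,0,0,-1],
    [0,0,0,0,0,0,-1]
  ]
}}

```text
t: 15.8
ee_pos: [0.4886, -0.2958, 0.1074]
tcp_rot: [179.9, 0.1, 103.5]
contact_force: [0.2, -0.9, 0.1]
grip_width: 1.0
finger_force: 0.0
```

```bash
python3 - <<'E'
from h import *
go(down(13.5),[.4887,-.2944,.106])
E
```

```text
t 15.8 turn [0.07 0.11 0.01] /8.5: 0.0 shift mm [1.4 0.4 1.4] F [ 0.2 -0.9  0.1] grip 1.0
```

Request:
{"api": "jog_arm", "payload": {
  "series": [
    [0.001,0.0004,0.001,0,0,0,-1],
    [0,0,0,0,0,0,0],
    [0,0,0,0,0,0,1],
    [0,0,0,0,0,0,1],
    [0,0,0,0,0,0,1],
    [0,0,0,0,0,0,1],
    [0,0,0,0,0,0,1],
    [0,0,0,0,0,0,1]
  ],
  "grip_force": 60
}}

```text
t: 16.6
ee_pos: [0.4884, -0.2949, 0.1063]
tcp_rot: [179.9, 0.1, 103.5]
contact_force: [-2.5, -0.2, 6.8]
grip_width: 0.568
finger_force: 61.1
```

```bash
python3 - <<'E'
from h import *
go(down(13.5),[.4887,-.2944,.106])
E
```

```text
t 16.6 turn [ 0.05  0.11 -0.01] /8.5: 0.0 shift mm [0.4 0.5 0.3] F [-2.5 -0.2  6.8] grip 0.568
```

Request:
{"api": "jog_arm", "payload": {
  "series": [
    [0,0,-0.01,0,0,0,1],
    [0,0,-0.03,0,0,0,1],
    [0,0,-0.05,0,0,0,1],
    [0,0,-0.05,0,0,0,1],
    [0,0,-0.05,0,0,0,1],
    [0.01,0.017,-0.016,0,0,0,1],
    [0.025,0.041,0,0,0,0,1],
    [0.025,0.041,0,0,0,0,1],
    [0.025,0.041,0,0,0,0,1],
    [0.025,0.041,0,0,0,0,1],
    [0.018,0.028,0,0,0,0,1],
    [0,0,0,0,0,0,1]
  ]
}}

```text
t: 17.8
ee_pos: [0.6633, -0.1177, 0.3108]
tcp_rot: [-180.0, -0.0, 103.7]
contact_force: [-0.7, -0.6, -2.1]
grip_width: 0.56
finger_force: 62.8
```

Request:
{"api": "jog_arm", "payload": {
  "series": [
    [0,0,0,0,5.25,0,1],
    [0,0,0,0,5.25,0,1],
    [0,0,0,0,5.25,0,1],
    [0,0,0,0,5.25,0,1],
    [0,0,0,0,5.25,0,1],
    [0,0,0,0,5.25,0,1],
    [0,0,0,0,0,0,1],
    [0,0,0,0,0,0,1]
  ]
}}

```text
t: 18.6
ee_pos: [0.6612, -0.1219, 0.3111]
tcp_rot: [-180.0, -31.3, 103.4]
contact_force: [-0.3, -0.7, -1.5]
grip_width: 0.561
finger_force: 62.9
```

```bash
python3 - <<'E'
from h import *
p=np.load('unit.npy'); a=U(AX,[0,0,p[2]]); m=U(np.array([[0,-.071,.142]]),p)[0]
go(tilt(p),m+.117*a)
k=viewer.get_calibration('wrist'); im=snap('wrist','w8'); s=get_state(); Rt=R.from_euler('xyz',s['tcp_rot'],degrees=True).as_matrix()
for n in('filter_mid',):
  for r in viewer.outline_of('wrist',n)[:2]:
    v,u=np.nonzero(r['region']); print(n,round(r['confidence'],2),u.min(),u.max(),v.min(),v.max(),len(u))
    for q in range(v.min(),v.max(),8):
        w=u[v==q]; print(q,w.min(),w.max(),(w.min()+w.max())/2)
for d in(-.02,.02,.04,.0723,.0865,.093,.1023): print(d,proj(s['ee_pos']+Rt[:,2]*d,k).round(1), 'edge(-x) r25',proj(s['ee_pos']+Rt[:,2]*d+Rt[:,0]*.025,k).round(1))
E
```

```text
t 18.6 turn [ 0.01  0.18 -0.04] /8.5: 0.0 shift mm [ 0.8  0.5 81.8] F [-0.3 -0.7 -1.5] grip 0.561
filter_mid 0.77 257 374 172 329 13735
172 309 321 315.0
180 291 337 314.0
188 284 344 314.0
196 280 348 314.0
204 278 351 314.5
212 276 354 315.0
220 273 357 315.0
228 270 360 315.0
236 268 363 315.5
244 264 367 315.5
252 261 371 316.0
260 258 374 316.0
268 257 374 315.5
276 257 374 315.5
284 259 373 316.0
292 261 371 316.0
300 266 367 316.5
308 272 359 315.5
316 280 352 316.0
324 293 338 315.5
-0.02 [[316.1 260.6]] edge(-x) r25 [[316.1 209. ]]
0.02 [[316.1 230. ]] edge(-x) r25 [[316.1 188.4]]
0.04 [[316.1 219.1]] edge(-x) r25 [[316.  181.1]]
0.0723 [[316.  205.1]] edge(-x) r25 [[316. 172.]]
0.0865 [[316.  200.1]] edge(-x) r25 [[316.  168.7]]
0.093 [[316. 198.]] edge(-x) r25 [[316.  167.3]]
0.1023 [[316.  195.1]] edge(-x) r25 [[316.  165.5]]
```

Request:
{"api": "jog_arm", "payload": {
  "series": [
    [0.0008,0.001,0.02,0,0.18,0,1],
    [0,0,0.03,0,0,0,1],
    [0,0,0.03,0,0,0,1],
    [0,0,0.01,0,0,0,1],
    [0,0,0.008,0,0,0,1],
    [0,0,0.007,0,0,0,1],
    [0,0,0.005,0,0,0,1],
    [0,0,0,0,0,0,1],
    [0,0,0,0,0,0,1]
  ]
}}

```text
t: 19.6
ee_pos: [0.649, -0.0647, 0.2184]
tcp_rot: [180.0, -31.6, 103.5]
contact_force: [-0.7, -1.1, -3.0]
grip_width: 0.558
finger_force: 63.0
```

```bash
python3 - <<'E'
from h import *
p=np.load('unit.npy'); a=U(AX,[0,0,p[2]]); m=U(np.array([[0,-.071,.142]]),p)[0]
go(tilt(p),m+.0723*a); s=get_state(); print(tilt(p).inv().apply(s['contact_force']))
E
```

```text
t 19.6 turn [ 0.04 -0.09  0.01] /8.5: 0.0 shift mm [-0.5 -0.9 16.9] F [-0.7 -1.1 -3. ] grip 0.558
[-2.34820421 -0.89440091  2.03740167]
```

Request:
{"api": "jog_arm", "payload": {
  "series": [
    [0,0,0.004,0,0,0,1],
    [0,0,0.004,0,0,0,1],
    [0,0,0.003,0,0,0,1],
    [0,0,0,0,0,0,1],
    [0,0,0,0,0,0,1]
  ],
  "grip_force": 90
}}

```text
t: 20.1
ee_pos: [0.6477, -0.0591, 0.2088]
tcp_rot: [180.0, -31.6, 103.5]
contact_force: [0.5, -4.3, -0.3]
grip_width: 0.556
finger_force: 93.5
```

```bash
python3 - <<'E'
from h import *
p=np.load('unit.npy'); a=U(AX,[0,0,p[2]]); m=U(np.array([[0,-.071,.142]]),p)[0]
go(tilt(p),m+.0723*a); s=get_state(); print(tilt(p).inv().apply(s['contact_force']))
E
```

```text
t 20.1 turn [ 0.04 -0.07  0.01] /8.5: 0.0 shift mm [-0.5 -0.9  5.7] F [ 0.5 -4.3 -0.3] grip 0.556
[-3.85171496 -0.5665204  -1.98782151]
```

Request:
{"api": "jog_arm", "payload": {
  "series": [
    [0,0,0.002,0,0,0,1],
    [0,0,0.002,0,0,0,1],
    [0,0,0.002,0,0,0,1],
    [0,0,0.002,0,0,0,1],
    [0,0,0.001,0,0,0,1],
    [0,0,0,0,0,0,1],
    [0,0,0,0,0,0,1]
  ]
}}

```text
t: 20.8
ee_pos: [0.6473, -0.0568, 0.2039]
tcp_rot: [179.7, -31.4, 103.6]
contact_force: [-1.6, -19.2, 20.0]
grip_width: 0.555
finger_force: 96.2
```

```bash
python3 - <<'E'
from h import *
p=np.load('unit.npy'); a=U(AX,[0,0,p[2]]); m=U(np.array([[0,-.071,.142]]),p)[0]
go(tilt(p),m+.0723*a); s=get_state(); print(tilt(p).inv().apply(s['contact_force']))
E
```

```text
t 20.8 turn [0.25 0.15 0.07] /8.5: 0.0 shift mm [ 0.1 -1.1  0.4] F [ -1.6 -19.2  20. ] grip 0.555
[ -5.17386243  -6.02627583 -26.59912775]
```

Request:
{"api": "jog_arm", "payload": {
  "series": [
    [0,0,0.002,0,0,0,1],
    [0,0,0.001,0,0,0,1],
    [0,0,0,0,0,0,1],
    [0,0,0,0,0,0,1]
  ]
}}

```text
t: 21.2
ee_pos: [0.6474, -0.0571, 0.2036]
tcp_rot: [179.5, -31.2, 103.6]
contact_force: [-4.7, -31.4, 35.5]
grip_width: 0.556
finger_force: 98.4
```

```bash
python3 - <<'E'
from h import *
p=np.load('unit.npy'); a=U(AX,[0,0,p[2]]); m=U(np.array([[0,-.071,.142]]),p)[0]
go(tilt(p),m+.0723*a); s=get_state(); print(tilt(p).inv().apply(s['contact_force']))
E
```

```text
t 21.2 turn [0.39 0.32 0.12] /8.5: 0.1 shift mm [ 0.5 -1.1  0.2] F [ -4.7 -31.4  35.5] grip 0.556
[ -6.51316557 -11.92215723 -45.64016149]
```

Request:
{"api": "jog_arm", "payload": {
  "series": [
    [0,0,-0.003,0,0,0,1],
    [0,0,-0.003,0,0,0,1],
    [0,0,-0.003,0,0,0,1],
    [0,0,0,0,0,0,1],
    [0,0,0,0,0,0,1]
  ]
}}

```text
t: 21.7
ee_pos: [0.6472, -0.0569, 0.2055]
tcp_rot: [-180.0, -31.7, 103.5]
contact_force: [1.0, -1.8, -7.5]
grip_width: 0.551
finger_force: 97.1
```

```bash
python3 - <<'E'
from h import *
p=np.load('unit.npy'); a=U(AX,[0,0,p[2]]); m=U(np.array([[0,-.071,.142]]),p)[0]
go(tilt(p),m+.0723*a); s=get_state(); print(tilt(p).inv().apply(s['contact_force']))
E
```

```text
t 21.7 turn [-0.02 -0.14  0.01] /8.5: 0.0 shift mm [-0.7 -0.9  1.8] F [ 1.  -1.8 -7.5] grip 0.551
[-5.64161275  0.56302677  5.33467737]
```

Request:
{"api": "jog_arm", "payload": {
  "series": [
    [0,0,-0.002,0,0,0,1],
    [0,0,0,0,0,0,1],
    [0,0,0,0,0,0,1]
  ]
}}

```text
t: 22.0
ee_pos: [0.647, -0.0569, 0.2059]
tcp_rot: [-179.9, -31.8, 103.5]
contact_force: [2.2, 5.3, -18.3]
grip_width: 0.557
finger_force: 97.9
```

```bash
python3 - <<'E'
from h import *
p=np.load('unit.npy'); a=U(AX,[0,0,p[2]]); m=U(np.array([[0,-.071,.142]]),p)[0]
go(tilt(p),m+.0723*a); s=get_state(); print(tilt(p).inv().apply(s['contact_force']))
ks=viewer.get_calibration('side'); im=snap('side','d9')
for r in viewer.recognise('side','sleeve_mid')[:3]: print(np.round(r['position'],4),r['confidence'],'axial mm',1000*(r['position']-m)@a)
# sample along the coupler axis on the camera-facing side of the sleeve/collar
E=R.from_euler('z',p[2]); c=ks['position']-m; c-=a*(c@a); c/=np.linalg.norm(c)
for h in range(-60,10,4):
    r=.0285 if h<0 else .025
    u=np.int32(proj((m+a*h/1000+c*(.028))[None],ks)[0]); print(h,u,im[u[1]-1:u[1]+2,u[0]-1:u[0]+2].mean((0,1)).round())
E
```

```text
t 22.0 turn [-0.13 -0.25 -0.02] /8.5: 0.0 shift mm [-1.  -0.8  2.1] F [  2.2   5.3 -18.3] grip 0.557
[-5.59386157  3.35599457 18.03218333]
[ 0.6155 -0.022   0.1261] 0.59 axial mm -15.229225008451193
-60 [362 209] [109. 114. 110.]
-56 [363 209] [114. 119. 116.]
-52 [364 208] [122. 127. 125.]
-48 [365 208] [123. 128. 126.]
-44 [365 207] [126. 130. 128.]
-40 [366 207] [121. 126. 124.]
-36 [367 206] [114. 119. 117.]
-32 [367 205] [114. 119. 117.]
-28 [368 205] [109. 113. 111.]
-24 [369 204] [108. 113. 111.]
-20 [369 204] [108. 113. 111.]
-16 [370 203] [110. 114. 112.]
-12 [371 203] [112. 117. 114.]
-8 [372 202] [115. 120. 117.]
-4 [372 202] [115. 120. 117.]
0 [373 201] [115. 120. 118.]
4 [374 201] [115. 120. 117.]
8 [375 200] [124. 126. 123.]
```

Request:
{"api": "jog_arm", "payload": {
  "series": [
    [0,0,0.003,0,0,0,1],
    [0,0,0.002,0,0,0,1],
    [0,0,0,0,0,0,-1],
    [0,0,0,0,0,0,-1],
    [0,0,0,0,0,0,-1],
    [0,0,0,0,0,0,-1],
    [0,0,0,0,0,0,-1],
    [0,0,-0.02,0,0,0,-1],
    [0,0,-0.04,0,0,0,-1],
    [0,0,-0.04,0,0,0,-1],
    [0,0,-0.03,0,0,0,-1],
    [0,0,0,0,0,0,-1]
  ]
}}

```text
t: 23.3
ee_pos: [0.6635, -0.1238, 0.3176]
tcp_rot: [179.7, -31.4, 103.6]
contact_force: [0.4, -0.4, -1.4]
grip_width: 1.0
finger_force: 0.0
```

```bash
python3 - <<'E'
from h import *
p=np.load('unit.npy'); a=U(AX,[0,0,p[2]]); m=U(np.array([[0,-.071,.142]]),p)[0]
k=viewer.get_calibration('wrist'); im=snap('wrist','w10'); ks=viewer.get_calibration('side'); snap('side','d10')
for c in('wrist','side'):
  for n in('filter_mid','sleeve_mid','cap_grip','valve_tip'):
    for r in viewer.recognise(c,n)[:2]: print(c,n,np.round(r['position'],4),round(r['confidence'],2),'axial',1000*(r['position']-m)@a)
  for r in viewer.outline_of(c,'filter_mid')[:1]:
    v,u=np.nonzero(r['region']); print(u.min(),u.max(),v.min(),v.max())
kk={'wrist':k,'side':ks}
E=R.from_euler('z',p[2]);th=np.linspace(0,2*np.pi,60)
for c in kk:
    q=np.vstack([m+a*h+r*(np.outer(np.cos(th),E.apply([1,0,0]))+np.outer(np.sin(th),E.apply([0,np.cos(.55),np.sin(.55)]))) for h,r in((0,.025),(.1,.025),(.11,.0215),(.116,.015))])
    print(c,proj(q,kk[c]).min(0),proj(q,kk[c]).max(0))
u=np.array([[-80*np.sin(.5),80,72+80*np.cos(.5)],[80*np.sin(.5),80,72+80*np.cos(.5)],[0,80,72]])/1000
T=U(u,p); print('tip0,tip1,pivot',T)
print(proj(T[:1],k),proj(T[:1],ks))
go(down(13.5),T[0]+[0,0,.2])
E
```

```text
wrist filter_mid [ 0.6499 -0.0784  0.2399] 0.82 axial 114.64715390527786
wrist sleeve_mid [ 0.6275 -0.0009  0.1458] 0.63 axial -7.697020877171917
wrist cap_grip [0.5046 0.3469 0.0162] 0.79 axial -309.9416244731069
wrist cap_grip [ 0.5788 -0.1406  0.0138] 0.71 axial -55.15731289257485
wrist valve_tip [0.5794 0.1136 0.1465] 0.65 axial -71.16009417995616
284 343 154 230
side filter_mid [ 0.6351 -0.073   0.2126] 0.93 axial 86.82502947679363
side filter_mid [0.3308 0.2297 0.0638] 0.38 axial -230.9691000356342
side sleeve_mid [ 0.6158 -0.021   0.1294] 0.56 axial -12.887621696847319
side cap_grip [0.4978 0.3535 0.0138] 0.72 axial -316.1709814301821
side cap_grip [ 0.5735 -0.1476  0.0112] 0.67 axial -54.461722640925935
side valve_tip [0.5717 0.1154 0.1461] 0.61 axial -73.35430730748668
375 414 171 204
wrist [284.23237045 151.9314144 ] [343.20794381 223.35620883]
side [372.0128266  170.33056494] [411.86525255 205.56672293]
tip0,tip1,pivot [[0.56485641 0.11784387 0.1422066 ]
 [0.63945078 0.13572711 0.1422066 ]
 [0.6021536  0.12678549 0.072     ]]
[[284.21101022  63.97347802]] [[327.09109541 173.59534286]]
t 23.9 turn [ -0.   -31.65   0.  ] /8.5: 3.7 shift mm [255.8 -39.2 -28.2] F [ 0.3 -0.5  0.3] grip 1.0
```

```bash
python3 - <<'E'
from h import *
p=np.load('unit.npy'); inv=lambda X:R.from_euler('z',-p[2]).apply(np.asarray(X)-[p[0],p[1],0]).round(3)
k1=np.load('k1.npy',allow_pickle=True).item()
print('foot',inv(onz((388,232),k1,.05)),'jug base',inv(onz((410,150),k1,0)))
for z in(.2,.25): print('pipe elbow',inv(onz((440,180),k1,z)),'end',inv(onz((470,62),k1,z)))
ks=viewer.get_calibration('scene')
for z in(.25,.2): print('scene end/top',z,inv(onz((262,192),ks,z)),inv(onz((285,235),ks,z)))
for c in('scene','side'):
    viewer.snapshot(c)
    for r in viewer.recognise(c,'jug')[:1]: print('jug',inv(r['position']),r['confidence'])
E
```

```text
foot [[ 0.107 -0.009  0.05 ]] jug base [[0.166 0.143 0.   ]]
pipe elbow [[0.128 0.016 0.2  ]] end [[0.178 0.157 0.2  ]]
pipe elbow [[ 0.107 -0.002  0.25 ]] end [[0.149 0.116 0.25 ]]
scene end/top 0.25 [[0.127 0.04  0.25 ]] [[0.213 0.194 0.25 ]]
scene end/top 0.2 [[ 0.074 -0.021  0.2  ]] [[0.17 0.15 0.2 ]]
jug [0.18  0.167 0.111] 0.64
jug [0.142 0.125 0.113] 0.86
```

```bash
python3 - <<'E'
from h import *
p=np.load('unit.npy'); D=down(np.degrees(p[2])); T=D*R.from_rotvec([-17,0,0],degrees=True)
go(D,U(np.array([-.095,.08,.30]),p))
for x,z in((-.095,.3),(-.095,.125),(.015,.125)): go(T,U(np.array([x,.08,z]),p),.011)
E
```

```text
t 24.1 turn [ 1.000e-02 -3.164e+01  1.000e-02] /8.5: 3.7 shift mm [255.9 -95.8  14.2] F [ 0.4  0.3 -0.1] grip 1.0
t 24.1 turn [-16.55 -31.41  -4.68] /8.5: 4.2 shift mm [255.9 -95.8 -25.5] F [ 0.4  0.3 -0.1] grip 1.0
t 24.1 turn [-16.55 -31.41  -4.68] /8.5: 4.2 shift mm [ 255.9 -147.   141.9] F [ 0.4  0.3 -0.1] grip 1.0
t 24.1 turn [-16.55 -31.41  -4.68] /8.5: 4.2 shift mm [255.9 -41.8 174.1] F [ 0.4  0.3 -0.1] grip 1.0
```

Request:
{"api": "jog_arm", "payload": {
  "series": [
    [0,0,0,0,-7.91,0,1],
    [0,0,0,0,-7.91,0,1],
    [0,0,0,0,-7.91,0,1],
    [0,0,0,0,-7.91,0,1],
    [0.036,-0.016,0,0,0,0,1],
    [0.044,-0.016,0,0,0,0,1],
    [0.044,-0.016,0,0,0,0,1],
    [0.044,-0.016,0,0,0,0,1],
    [0.044,-0.016,0,0,0,0,1],
    [0.044,-0.016,0,0,0,0,1],
    [0,0,0,-8.5,0,0,1],
    [0,0,0,-8.5,0,0,1]
  ]
}}

```text
t: 25.3
ee_pos: [0.5095, 0.1061, 0.3149]
tcp_rot: [162.6, 0.0, 103.6]
contact_force: [1.2, 0.3, 0.2]
grip_width: -0.0
finger_force: 0.0
```

```bash
python3 - <<'E'
from h import *
p=np.load('unit.npy'); D=down(np.degrees(p[2])); T=D*R.from_rotvec([-17,0,0],degrees=True)
for x,z in((-.095,.125),(.015,.125)): go(T,U(np.array([x,.08,z]),p),.011)
viewer.snapshot('wrist'); print([(r['position'],r['confidence']) for r in viewer.recognise('wrist','valve_tip')[:1]])
E
```

```text
t 25.3 turn [ 0.4  -0.01  0.15] /8.5: 0.0 shift mm [ -1.4 -55.6 170.6] F [1.2 0.3 0.2] grip -0.0
t 25.3 turn [ 0.4  -0.01  0.15] /8.5: 0.0 shift mm [ -1.4  49.6 202.7] F [1.2 0.3 0.2] grip -0.0
[([0.5696, 0.1176, 0.1495], 0.9)]
```

Request:
{"api": "jog_arm", "payload": {
  "series": [
    [-0.001,-0.02,0.02,0,0,0,1],
    [0,-0.02,0.04,0,0,0,1],
    [0,-0.016,0.045,0,0,0,1],
    [0,0,0.045,0,0,0,1],
    [0,0,0.02,0,0,0,1],
    [0,0.013,0.004,0,0,0,1],
    [0,0.013,0.004,0,0,0,1],
    [0,0.013,0.004,0,0,0,1],
    [0,0.013,0.004,0,0,0,1],
    [0,0.013,0.004,0,0,0,1],
    [0,0.013,0.004,0,0,0,1],
    [0,0,0,0,0,0,1]
  ]
}}

```text
t: 26.6
ee_pos: [0.5872, 0.1219, 0.135]
tcp_rot: [163.1, -0.0, 103.5]
contact_force: [0.3, -0.4, -0.8]
grip_width: -0.0
finger_force: 0.0
```

Request:
{"api": "jog_arm", "payload": {
  "series": [
    [0,0.01,0.003,0,0,0,1],
    [0,0.008,0.0025,0,0,0,1],
    [0,0.005,0.0015,0,0,0,1],
    [0,0.004,0.001,0,0,0,1],
    [0,0,0,0,0,0,1],
    [0,0,0,0,0,0,1]
  ]
}}

```text
t: 27.2
ee_pos: [0.6127, 0.1284, 0.1354]
tcp_rot: [163.0, -0.0, 103.5]
contact_force: [1.4, -0.0, 0.2]
grip_width: 0.001
finger_force: 0.0
```

```bash
python3 - <<'E'
from h import *
p=np.load('unit.npy'); D=down(np.degrees(p[2])); T=D*R.from_rotvec([-17,0,0],degrees=True)
go(T,U(np.array([.015,.08,.125]),p),.011)
inv=lambda X:R.from_euler('z',-p[2]).apply(np.asarray(X)-[p[0],p[1],0]).round(3)
for c in('wrist','side','scene'):
    viewer.snapshot(c); print([(inv(r['position']),r['confidence']) for r in viewer.recognise(c,'valve_tip')[:2]])
E
```

```text
t 27.2 turn [ 0.01 -0.01  0.01] /8.5: 0.0 shift mm [0.9 1.1 0.2] F [ 1.4 -0.   0.2] grip 0.001
[(array([0.022, 0.078, 0.147]), 0.8)]
[(array([0.019, 0.077, 0.125]), 0.65)]
[(array([0.025, 0.079, 0.148]), 0.59), (array([-0.097, -0.307,  0.014]), 0.16)]
```

Request:
{"api": "jog_arm", "payload": {
  "series": [
    [0,0.006,0.002,0,0,0,1],
    [0,0.005,0.0015,0,0,0,1],
    [0,0.004,0.001,0,0,0,1],
    [0,0,0,0,0,0,1],
    [0,0,0,0,0,0,1]
  ]
}}

```text
t: 28.0
ee_pos: [0.6262, 0.1318, 0.1347]
tcp_rot: [163.3, -0.0, 103.5]
contact_force: [-12.0, -5.0, 5.5]
grip_width: 0.001
finger_force: 7.0
```

```bash
python3 - <<'E'
from h import *
p=np.load('unit.npy')
inv=lambda X:R.from_euler('z',-p[2]).apply(np.asarray(X)-[p[0],p[1],0]).round(3)
print(get_state()['contact_force'],inv(get_state()['ee_pos']))
for c in('wrist','scene'):
    viewer.snapshot(c); print([(inv(r['position']),r['confidence']) for r in viewer.recognise(c,'valve_tip')[:1]])
E
```

```text
[-11.98346808  -5.01476524   5.46027665] [0.025 0.079 0.135]
[(array([0.033, 0.08 , 0.143]), 0.56)]
[(array([0.037, 0.077, 0.146]), 0.49)]
```

Request:
{"api": "jog_arm", "payload": {
  "series": [
    [0,-0.02,0,0,0,0,1],
    [0,-0.04,0,0,0,0,1],
    [0,-0.04,-0.03,0,0,0,1],
    [0,0,-0.05,0,0,0,1],
    [0,0,-0.05,0,0,0,1],
    [0,0,-0.05,0,0,0,1],
    [0,0,0,0,0,0,1],
    [0,0,0,0,0,0,1],
    [0,0,0,0,0,0,1],
    [0,0,0,0,0,0,1]
  ]
}}

```text
t: 29.2
ee_pos: [0.4838, 0.0975, 0.2769]
tcp_rot: [163.1, -0.0, 103.5]
contact_force: [-0.1, -0.7, 0.6]
grip_width: -0.004
finger_force: 0.0
```

```bash
python3 - <<'E'
from h import *
p=np.load('unit.npy'); a=U(AX,[0,0,p[2]]); m=U(np.array([[0,-.071,.142]]),p)[0]
inv=lambda X:R.from_euler('z',-p[2]).apply(np.asarray(X)-[p[0],p[1],0]).round(3)
print(get_state()['ee_pos'],get_state()['contact_force'])
for c in('scene','side','wrist'):
    viewer.snapshot(c); print(c,[(inv(r['position']),round(r['confidence'],2)) for r in viewer.recognise(c,'valve_tip')[:1]],[np.round(r['position'],3) for r in viewer.recognise(c,'cap_grip')[:2]])
    for n in('filter_mid','sleeve_mid'): print(n,[(np.round(r['position'],3),round(r['confidence'],2),1000*(r['position']-m)@a) for r in viewer.recognise(c,n)[:1]])
E
```

```text
[0.48384339 0.09748503 0.27691671] [-0.09510867 -0.69324321  0.64482862]
scene [(array([0.038, 0.082, 0.143]), 0.63)] [array([0.503, 0.377, 0.022]), array([ 0.598, -0.141,  0.01 ])]
filter_mid [(array([ 0.655, -0.042,  0.203]), 0.96, np.float64(65.23954627859003))]
sleeve_mid [(array([0.632, 0.009, 0.139]), 0.49, np.float64(-18.04878531880178))]
side [(array([0.029, 0.074, 0.132]), 0.42)] [array([ 0.575, -0.147,  0.01 ]), array([0.495, 0.357, 0.014])]
filter_mid [(array([ 0.635, -0.073,  0.215]), 0.67, np.float64(88.68464987932207))]
sleeve_mid [(array([ 0.616, -0.019,  0.127]), 0.69, np.float64(-15.702458801560443))]
wrist [(array([0.03 , 0.077, 0.14 ]), 0.63)] []
filter_mid [(array([ 0.654, -0.021,  0.183]), 0.61, np.float64(37.27193543375348))]
sleeve_mid [(array([0.619, 0.015, 0.131]), 0.97, np.float64(-29.645248802353198))]
```

```bash
python3 -c "
from h import *
print(arm.finish_job())"
```

```text
the job is handed in; nothing more can be done
None
```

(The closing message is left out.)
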